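# Hang the lantern on its stand for the evening service

### The job

Take the lantern from the bar shelf, lifting it up over the brass rail at the front before drawing it out, and hang it gently by its handle in the dip of the lantern stand's hook. Leave it hanging there freely, upright and still; keep it roughly upright all the way and do not disturb the jar and tin beside it or anything else on the counter.

Things in the scene. Friction and masses are not known exactly. Their poses are not given: they have to be found in the camera images.
- lantern: square black steel lantern, clear panes, pale candle inside, 0.3-0.65 kg, upright on the rack's lower deck in one of three places. Foot 96 x 96 mm; roof 104 x 104 mm, its top 96 mm above the underside, with a middle cap 40 mm wide, 10 mm high. Centre of mass about 35 mm up. Origin: middle of the underside; z up; x within 0.15 rad of the rack's x; the handle stands in its yz plane
- handle_mid (a point): peak of the lantern's handle, on the bar's centre line, 166 mm above the underside; axes as the lantern's. Handle: stiff fixed arch of round copper-coloured bar 10 mm thick over the roof. Its middle is kinked up into a small notch (y = -12 to +12 mm) that settles over the hook: leave that free. Level on either side for y = 12 to 41 mm, bar centre 153 mm up: grip there. Legs at y = -50 and +50 mm
- rack: fixed bar shelf, dark-wood deck and black wire upper shelf, 500 mm wide along its y, front towards its own -x. Origin on the counter, z up. Lower deck: top 30 mm up, x = -100 to +130 mm; lantern, jar and tin stand on it in a row at about x = 0 and y = -142, 0, +142 mm in any order
- shelf_edge (a point): middle of the lower front edge of the rack's upper shelf of black wire bars (rack's x = +15 mm, 295 mm above the counter); axes as the rack's. The shelf reaches from here to x = +130 mm, 10 mm thick, cups on top, posts 12 mm thick at y = -238 and +238 mm. It overhangs the lantern's rear half: a gripper coming straight down on the handle strikes it, so lean the tool back to the front (-x)
- rail_mid (a point): middle of the upper edge of the brass rail, a bar 8 mm thick along the front of the rack's deck (rack's x = -94 mm), 70 mm above the counter, 40 mm above the deck; axes as the rack's
- stand: fixed black steel lantern stand. Origin: centre of its foot (disc 170 mm across, 12 mm thick) on the counter; z up. An upright at x = +50 mm rises to 263 mm and bends forward into a hook of 10 mm round bar along its own -x, in its xz plane: 263 mm high at x = +18 mm, down to the dip at x = -45 mm, up to the tip at x = -68 mm. Open from above and from the front (-x)
- hook_seat (a point): the dip of the hook: upper side of the bar at its lowest place, 235 mm above the counter, where the notch of the lantern's handle must rest (the handle's peak is then about 9 mm higher); axes as the stand's
- hook_tip (a point): top of the brass ball, 16 mm across, on the hook's upturned end: 23 mm in front of the dip, 33 mm higher, 268 mm above the counter
- sugar_jar: glass jar with a wooden lid on the rack's deck, 78 mm across, 125 mm high; bystander. Origin under its middle
- tea_tin: green round tin on the rack's deck, 74 mm across, 115 mm high; bystander. Origin under its middle
- pepper_mill: turned wooden pepper mill on the counter, 56 mm across, 155 mm high; bystander. Origin under its middle
- tumbler: glass tumbler on the counter, 74 mm across, 85 mm high; bystander. Origin under its middle
- wine_glass1: stemmed wine glass near the far edge of the counter, 72 mm across, 185 mm high; bystander. Origin under its middle
- wine_glass2: second such wine glass, beyond the stand; bystander
- wine_bottle: dark green wine bottle beyond the stand, 76 mm across, 290 mm high; bystander. Origin under its middle
Not all that is in view belongs to the job. Leave any purple look-alike of the lantern alone.

How it is judged:
On the way, in this order (a step that is already met when the one before it is completed fails the run):
1. the lantern is lifted from the deck until its underside is above the brass rail, while it is still behind the rail (z of lantern in the frame of rail_mid above 0 m and x of lantern in the frame of rail_mid above 0.03 m).
2. the lantern is drawn forward out over the rail (z of lantern in the frame of rail_mid above 0 m and x of lantern in the frame of rail_mid below -0.05 m).
At the end, for the whole second after the job is handed in: the lantern hangs by its handle from the stand's hook: middle of the handle within 35 mm of the dip, and between 15 mm in front of it and 20 mm behind it; lantern within 0.3 rad of upright, its weight on the hook, at rest (below 0.05 m/s and 0.4 rad/s) and released (distance between handle_mid and hook_seat below 0.035 m and x of handle_mid in the frame of hook_seat between -0.015 and 0.02 m and angle between lantern's own z axis and vertical below 0.3 rad and contact force between lantern and stand above 1.5 N and linear speed of lantern below 0.05 m/s and angular speed of lantern below 0.4 rad/s); the robot touches nothing.
It fails at once if the lantern is tipped more than 0.7 rad (angle between lantern's own z axis and vertical above 0.7 rad).
It fails at once if the lantern is knocked or dropped hard against the stand or the rack (over 60 N) (contact force between lantern and stand above 60 N or contact force between lantern and rack above 60 N).
It fails at once if the jar or the tin on the rack is shifted by more than 30 mm or tipped (distance of any of sugar_jar, tea_tin from where it was at the start of the episode above 0.03 m or angle between any of sugar_jar, tea_tin's own z axis and vertical above 0.35 rad).
It fails at once if something else on the counter is shifted by more than 30 mm (distance of any of pepper_mill, tumbler, wine_glass1, wine_glass2, wine_bottle from where it was at the start of the episode above 0.03 m).
It also fails if it takes over 64 s, if anything falls off the work surface, if the arm or the gripper's body presses on something with over 40 N, if the wrist force passes 120 N, or if a joint passes its speed limit or range.

### The arm

A 6-joint arm with a two-finger parallel gripper is mounted at the origin on the work surface. World frame = base frame: x ahead of the robot, y to its left, z up, the work surface at z = 0. Lengths are in m, angles in rad, forces in N, time in s.
With the tool pointing down it reaches from about 0.325 to 0.875 m from the base axis. Payload 4.4 kg.
Tool frame: the origin (TCP) lies midway between the tips of the shut fingers; the grasp point (between the pads) lies r.tcp_to_grasp behind it (r.tcp_to_grasp is the distance from the TCP to the grasp point, in m); z points along the fingers, x is the direction in which the jaws open and shut, and the axes are right-handed (so a half turn about z gives the same grasp; the last joint's range is limited). The gripper opens to 85 mm and grips with 20 to 120 N. Pads are 22 mm wide; open, the fingers measure 114 mm over their backs; the gripper's body (76 mm by 85 mm) begins 54 mm behind the grasp point. The pads swing forward as they close: fully open they stand 13 mm farther back than shut.
Start: joints at [-1.373, 0.207, 1.542, -0, 1.393, -0.15], TCP at [0.197, -0.54, 0.231] pointing down, gripper open.
Joint ranges: [-2.73, 2.73], [-0.86, 2.22], [0.23, 2.46], [-1.11, 4.25], [0.08, 2.63], [-2.82, 2.82]. Speed limits (rad/s): [2.79, 2.79, 3.14, 3.14, 3.14, 3.14].

### API

Orientations are given as a 3x3 rotation matrix whose columns are the frame's x, y, z axes.
In Python, from station import r, get_image, calibration, close_job gives the robot as it stands. The module is installed in compiled form; this text tells all that it offers.
- The arm moves only by the tool step_arm, never from a script. Its argument "rows" is a list of rows, each an object with "translation": the shift along the world's x, y, z in m, a list of three; "turn": the turn, a rotation vector about the world's x, y, z in rad, a list of three; "fingers": the closure, from -1 (fully open) to 1 (shut). A call has 1 to 12 rows; each row is the pose to reach, as a shift and turn from the pose measured when the call began; what a row does not reach only later rows make up. A row lasts 1/8 s, in which the tool goes at most 62.5 mm and 10.7 degrees, less where a joint would pass 70% of its speed; a pose out of reach is approached as far as the arm can. A call with a gripper value outside its range is refused whole. The fingers move at their own pace and stop on an object; "force" is the grip in N (left out, the last holds). Time passes only in rows, so rows that repeat a pose let the fingers close. It gives the time, the measured TCP pose, the force and the opening at its end, in the units of the state.
- r.get_obs(): the state, without advancing time (a new reading comes with each control period).
- get_image(name): name is "scene" or "top" or "wrist"; returns (picture, depth): 420x560x3 uint8, red, green, blue; 420x560 float32, m along the optical axis (not along the pixel's ray), 0 where there is no reading.
- calibration(name): a dict with "mtx" (3x3 intrinsics, pixels), "k1" (the pictures are not rectified: a ray, as slopes to the right and down, at radius r is drawn at 1 + k1 r^2 times it, then the intrinsics apply), "cam_to_world" (4x4, takes a point from camera to world coordinates). Camera axes: x right, y down, z forward; pixel columns grow to the right and rows downward; lengths in m; the calibration is good to about 2 mm. A picture is of the moment at which its call begins: read the wrist's pose just before it. calibration takes no time and is no camera call; for the wrist camera it gives the pose at the moment of the call.
- close_job(): hands the job in, once; it reports no verdict.
The state is a dict: "time_s": time; "qpos": joint angles; "joint_vel": joint speeds; "tau": joint torques, N m; "position": TCP position; "tcp_rot": TCP orientation; "contact_force": force on the tool from outside, world axes, zero at the start; "ft_torque": the same for the moment, N m; "opening": finger opening in m.
Only numpy, scipy, OpenCV 4.12 (cv2) and the standard library are available. Lean on these libraries where they do the work, as an engineer would, in place of code of your own. Each camera call takes 0.05 s, during which the arm holds its last target.

## Working session

There is one attempt and no reset: what is moved stays moved. The work goes in short steps, Python scripts to look and compute and a tool call to move; the robot and the scene stay as the last step left them, time stands still between calls to the robot, and variables do not carry over. Pictures are saved under pics/ and viewed, and the job is handed in when it is done.

Besides the shell and the picture viewer there is one more tool, called after "Call:" by a JSON object that holds its "op" and its "data". step_arm: Moves the arm, as the interface text tells. Its arguments: {"type":"object","properties":{"rows":{"type":"array","items":{"type":"object","properties":{"translation":{"type":"array","items":{"type":"number"}},"turn":{"type":"array","items":{"type":"number"}},"fingers":{"type":"number"}}}},"force":{"type":"number"}},"required":["rows"]}

```bash
mkdir -p pics
cat > h.py <<'E'
import numpy as np, cv2
from station import r, get_image, calibration, close_job
def snap(name, tag):
    c=calibration(name); im,d=get_image(name)
    cv2.imwrite(f'pics/{tag}.png',im[:,:,::-1]); np.savez(f'{tag}.npz',im=im,d=d,M=c['mtx'],k1=c['k1'],T=c['cam_to_world'])
def world(tag):
    z=np.load(f'{tag}.npz'); d=z['d']; M=z['M'];k=float(z['k1']);T=z['T']
    v,u=np.mgrid[:d.shape[0],:d.shape[1]]
    p=cv2.undistortPoints(np.stack([u,v],-1).reshape(-1,1,2).astype(float),M,np.array([k,0,0,0.])).reshape(*d.shape,2)
    P=np.concatenate([p*d[...,None],d[...,None]],-1)@T[:3,:3].T+T[:3,3]
    P[d==0]=np.nan
    return z['im'],P
def crop(tag,x0,y0,x1,y1,s,out):
    im=cv2.imread(f'pics/{tag}.png')[y0:y1,x0:x1]
    cv2.imwrite(f'pics/{out}.png',cv2.resize(im,None,fx=s,fy=s,interpolation=cv2.INTER_CUBIC))
E
python3 - <<'E'
from h import *
o=r.get_obs(); print(o, r.tcp_to_grasp)
for n in ['scene','top','wrist']: snap(n,n+'0')
print(calibration('scene'),calibration('top'))
E
```

```text
{'time_s': 0.0, 'qpos': array([-1.37248905e+00,  2.07457200e-01,  1.54299993e+00, -3.50214819e-05,
        1.39349208e+00, -1.50505081e-01]), 'joint_vel': array([-1.36786066e-03, -1.26306241e-03, -2.33947086e-04,  1.07569516e-04,
        4.75064584e-04, -4.34854791e-05]), 'tau': array([-6.65535390e-04, -3.83032215e+01, -2.91594547e+01, -2.79731967e-04,
        1.06396378e-02, -8.08728316e-06]), 'position': array([ 0.1963457 , -0.53960954,  0.23008284]), 'tcp_rot': array([[ 3.41787185e-01, -9.39777246e-01, -4.98061149e-04],
       [-9.39774477e-01, -3.41787399e-01,  2.30357494e-03],
       [-2.33507834e-03, -3.19267239e-04, -9.99997223e-01]]), 'contact_force': array([-0.60194245,  0.72880379, -0.504468  ]), 'ft_torque': array([-0.01708274,  0.02290374,  0.0083546 ]), 'opening': 0.08535265717392931} 0.0187
{'mtx': array([[497.61992585,   0.        , 276.7787373 ],
       [  0.        , 497.61992585, 208.98841496],
       [  0.        ,   0.        ,   1.        ]]), 'k1': -0.18266047624395426, 'cam_to_world': array([[-8.14113919e-01,  5.11206742e-01, -2.75474488e-01,
         9.38762614e-01],
       [ 5.80705095e-01,  7.16398249e-01, -3.86723599e-01,
         5.36743788e-01],
       [-3.46269715e-04, -4.74806503e-01, -8.80090146e-01,
         1.54988477e+00],
       [ 0.00000000e+00,  0.00000000e+00,  0.00000000e+00,
         1.00000000e+00]])} {'mtx': array([[480.20494967,   0.        , 285.62963791],
       [  0.        , 480.20494967, 212.43882846],
       [  0.        ,   0.        ,   1.        ]]), 'k1': -0.1394368216543608, 'cam_to_world': array([[-0.00275965, -0.98749269,  0.15764065,  0.27058786],
       [-0.99998091,  0.00185369, -0.00589376, -0.07610743],
       [ 0.00552783, -0.15765391, -0.98747896,  1.57642055],
       [ 0.        ,  0.        ,  0.        ,  1.        ]])}
```

View pics/scene0.png

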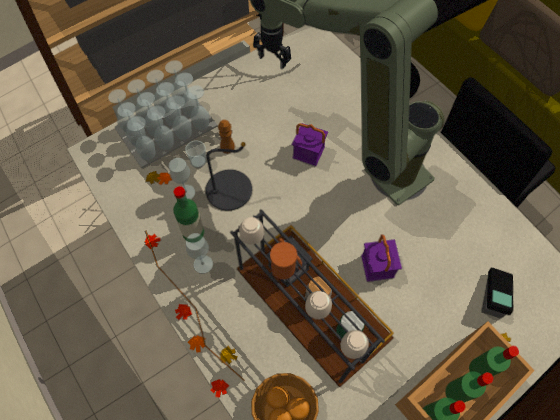

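View pics/top0.png

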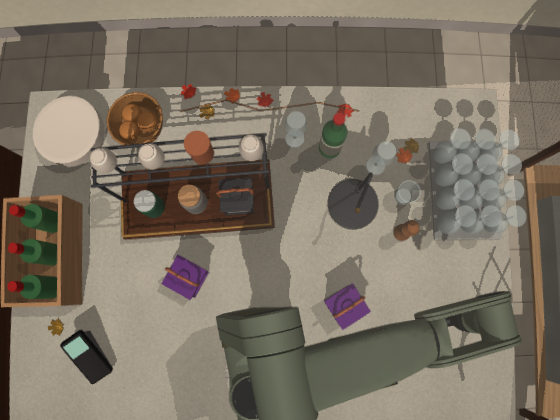

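View pics/wrist0.png

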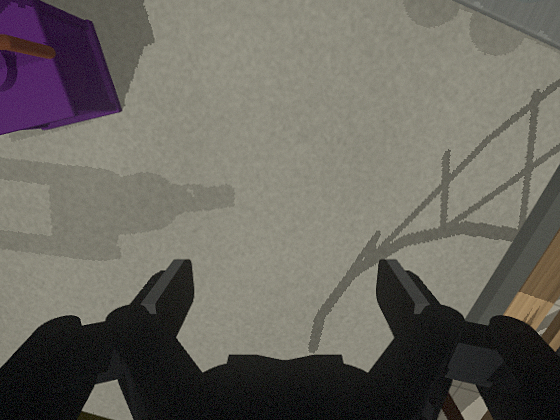

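The black lantern sits at the right end of the rack, at about (237,198) in the top view. The jar is at (192,198) and the green tin at (147,203). The purple look-alikes are on the counter at (185,277) and (348,307). The stand's foot is at (353,203). I'll enlarge the views to confirm.

Run:
```python
from h import *
crop('top0',110,120,290,250,4.4,'c1'); crop('top0',310,120,450,260,4.2,'c2'); crop('scene0',180,120,400,390,2.2,'c3')
```

```text
(no output)
```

View pics/c1.png

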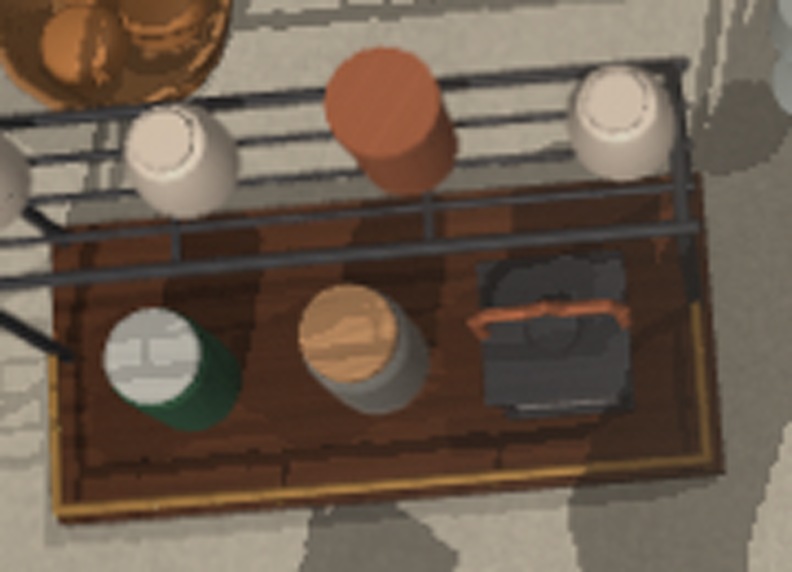

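View pics/c2.png

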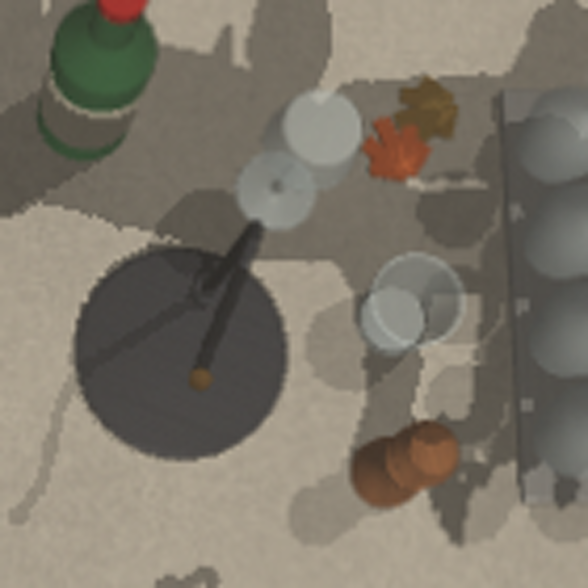

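View pics/c3.png

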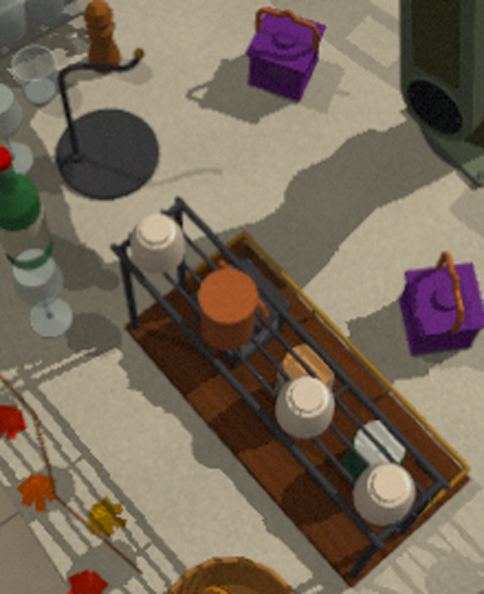

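```bash
cat >> h.py <<'E'
def ray(tag,u,v,h):
    z=np.load(f'{tag}.npz'); T=z['T']
    p=cv2.undistortPoints(np.array([[[u,v]]],float),z['M'],np.array([float(z['k1']),0,0,0])).ravel()
    d=T[:3,:3]@np.array([*p,1]); return T[:3,3]+d*(h-T[2,3])/d[2]
E
python3 - <<'E'
from h import *
np.set_printoptions(precision=4,suppress=True)
im,P=world('top0'); hsv=cv2.cvtColor(im,cv2.COLOR_RGB2HSV)
v,u=np.mgrid[:420,:560]
# rail
box=lambda x0,y0,x1,y1:(u>=x0)&(u<=x1)&(v>=y0)&(v<=y1)
z=P[...,2]
m=box(118,212,276,242)&(hsv[...,0]>15)&(hsv[...,0]<28)&(hsv[...,1]>120)&(hsv[...,2]>90)
print('rail',m.sum(),np.median(z[m]))
q=P[m&(z>.055)&(z<.085)]; f=np.polyfit(q[:,1],q[:,0],1);print('rail line x=a*y+b',f,q[:,1].min(),q[:,1].max(),q[:,2].mean())
for p in [(123.6,236.4),(270.9,224.1)]: print(ray('top0',*p,.07))
# shelf front bar
m=box(120,160,275,190)&(z>.27)&(z<.31); q=P[m];print('shelf',m.sum(),q.min(0),q.max(0))
# handle
m=box(212,182,258,200)&(z>.15)&(z<.21); q=P[m];print('handle',m.sum(),q.min(0),q.max(0)); 
hm=m&(hsv[...,1]>110); q=P[hm]; f=np.polyfit(q[:,1],q[:,0],1);print(hm.sum(),f,q.mean(0),q.min(0),q.max(0),(q.min(0)+q.max(0))/2)
for p in [(216.8,193.9),(252.7,192.3)]: print(ray('top0',*p,.183))
# roof
m=box(212,170,260,220)&(z>.11)&(z<.14); q=P[m];print('roof',m.sum(),np.percentile(q,[1,99],axis=0))
# disc
m=box(320,170,385,235)&(z>.004)&(z<.02)&(hsv[...,2]<90); pts=np.argwhere(m)[:,::-1]
q=P[m];print('disc',m.sum(),q.min(0),q.max(0),(q.min(0)+q.max(0))/2)
c,rad=cv2.minEnclosingCircle(q[:,:2].astype(np.float32));print(c,rad)
m=box(320,160,385,235)&(z>.2)&(z<.30)&(v>150); 
for vv in range(165,225):
    s=m[vv]; 
    if s.any(): print(vv,u[vv][s].min(),u[vv][s].max(),P[vv][s].mean(0))
print(ray('top0',310+200/4.2,120+378/4.2,.266))
E
```

```text
rail 368 0.0691591284248394
rail line x=a*y+b [-0.0416  0.4697] -0.03559369160048558 0.44746820222057954 0.06927128745575142
[0.4344 0.4335 0.07  ]
[ 0.4738 -0.0384  0.07  ]
shelf 1032 [ 0.5537 -0.0387  0.273 ] [0.6221 0.3769 0.3099]
handle 133 [0.5509 0.0158 0.1507] [0.5685 0.1237 0.2025]
125 [-0.0805  0.5646] [0.5591 0.0687 0.1853] [0.5509 0.0158 0.1507] [0.5674 0.1237 0.2025] [0.5592 0.0698 0.1766]
[0.5491 0.1194 0.183 ]
[0.5536 0.0129 0.183 ]
roof 1000 [[0.5071 0.0183 0.1185]
 [0.6127 0.1219 0.1379]]
disc 1745 [ 0.4678 -0.3911  0.004 ] [ 0.6557 -0.2258  0.02  ] [ 0.5618 -0.3084  0.012 ]
(0.5669001340866089, -0.3157769441604614) 0.10121939331293106
172 370 371 [ 0.6    -0.3275  0.2449]
173 369 372 [ 0.5958 -0.3265  0.25  ]
174 368 372 [ 0.5942 -0.3259  0.2447]
175 368 372 [ 0.5897 -0.3246  0.2511]
176 367 372 [ 0.588  -0.324   0.2459]
177 367 371 [ 0.5841 -0.3217  0.2498]
178 368 371 [ 0.5785 -0.321   0.2612]
179 368 371 [ 0.5749 -0.3203  0.2643]
180 367 370 [ 0.5734 -0.3184  0.2586]
181 367 370 [ 0.57   -0.318   0.2605]
182 367 369 [ 0.5665 -0.3159  0.2633]
183 366 369 [ 0.5645 -
[... 443 characters left out ...]
64 [ 0.5329 -0.3024  0.2445]
196 361 363 [ 0.5297 -0.3006  0.2463]
197 360 363 [ 0.5277 -0.2999  0.2416]
198 360 363 [ 0.5251 -0.3     0.2402]
199 359 362 [ 0.5223 -0.2972  0.2395]
200 359 362 [ 0.5197 -0.2974  0.2378]
201 358 361 [ 0.5172 -0.2947  0.236 ]
202 358 361 [ 0.5147 -0.295   0.2339]
203 358 360 [ 0.5115 -0.2932  0.2353]
204 357 360 [ 0.5085 -0.2916  0.2362]
205 357 360 [ 0.5057 -0.2916  0.2358]
206 357 359 [ 0.5028 -0.29    0.2358]
207 356 359 [ 0.4987 -0.2875  0.2426]
208 356 359 [ 0.492  -0.2838  0.2652]
209 355 360 [ 0.4889 -0.2835  0.2668]
210 355 360 [ 0.4864 -0.2836  0.2654]
211 355 359 [ 0.4836 -0.2822  0.265 ]
212 356 359 [ 0.4809 -0.2836  0.2644]
[ 0.4863 -0.2839  0.266 ]
```

Run:
```python
from h import *
np.set_printoptions(precision=4,suppress=True)
o=r.get_obs();c=calibration('wrist');T=c['cam_to_world'];R=o['tcp_rot']
print('cam in tool',R.T@(T[:3,3]-o['position']),'\n',R.T@T[:3,:3],c['mtx'][0,0])
im,P=world('top0'); hsv=cv2.cvtColor(im,cv2.COLOR_RGB2HSV);z=P[...,2]
v,u=np.mgrid[:420,:560]
box=lambda x0,y0,x1,y1:(u>=x0)&(u<=x1)&(v>=y0)&(v<=y1)
m=box(130,222,266,242)&(hsv[...,0]>15)&(hsv[...,0]<28)&(hsv[...,1]>120)&(hsv[...,2]>90)
q=np.array([ray('top0',a,b,.07) for b,a in np.argwhere(m)]);f=np.polyfit(q[:,1],q[:,0],1);print('rail',m.sum(),f,np.std(q[:,0]-np.polyval(f,q[:,1])))
m=box(205,165,265,225)&(z>.117)&(z<.138)
q=P[m];print(cv2.minAreaRect(q[:,:2].astype(np.float32)),m.sum())
m=box(320,170,385,235)&(z>.006)&(z<.02)&(hsv[...,2]<90)
k=cv2.morphologyEx(m.astype(np.uint8),cv2.MORPH_CLOSE,np.ones((9,9)))
cs,_=cv2.findContours(k,0,1);c=max(cs,key=cv2.contourArea);e=cv2.fitEllipse(c);print(e,ray('top0',*e[0],.012))
# handle mask
m=box(212,182,258,200)&(hsv[...,1]>110)&(hsv[...,0]<15)&(hsv[...,2]>70)&(z>.15)
for a in range(214,258,2):
    s=m[:,a]
    if s.any(): print(a,v[:,a][s].mean(),s.sum(),ray('top0',a,v[:,a][s].mean(),.183),P[:,a][s].mean(0))
```

```text
cam in tool [-0.0006 -0.0739 -0.1422] 
 [[ 1.      0.0011  0.0008]
 [-0.0013  0.9572  0.2893]
 [-0.0005 -0.2893  0.9572]] 313.78858793669866
rail 276 [-0.0809  0.4718] 0.001978098049267546
((0.5608130097389221, 0.049975305795669556), (0.10605236887931824, 0.1465580314397812), 3.238766670227051) 987
((352.45721435546875, 203.47738647460938), (48.45364761352539, 49.49857711791992), 130.20501708984375) [ 0.5501 -0.3075  0.012 ]
216 192.5 2 [0.5533 0.1219 0.183 ] [0.5556 0.1235 0.1718]
218 193.0 5 [0.5518 0.1159 0.183 ] [0.5536 0.1172 0.1737]
220 191.5 4 [0.5563 0.11   0.183 ] [0.5555 0.1095 0.1867]
222 191.0 3 [0.5578 0.1041 0.183 ] [0.5574 0.1039 0.1847]
224 191.0 3 [0.5578 0.0981 0.183 ] [0.5566 0.0974 0.1886]
226 191.0 3 [0.5577 0.0922 0.183 ] [0.5566 0.0915 0.1886]
228 190.5 4 [0.5592 0.0863 0.183 ] [0.5582 0.0857 0.1879]
230 190.0 3 [0.5607 0.0803 0.183 ] [0.5587 0.0792 0.1929]
232 190.0 3 [0.5607 0.0744 0.183 ] [0.5579 0.0729 0.1967]
234 189.0 3 [0.5637 0.0685 0.183 ] [0.5605 0.0669 0.1984]
236 189.5 4 [0.5622 0.0625 0.183 ] [0.5603 0.0616 0.192 ]
238 190.0 3 [0.5606 0.0566 0.183 ] [0.5599 0.0562 0.1865]
240 190.0 3 [0.5606 0.0506 0.183 ] [0.5593 0.0501 0.1893]
242 189.5 4 [0.5621 0.0447 0.183 ] [0.5612 0.0443 0.1874]
244 189.0 3 [0.5636 0.0388 0.183 ] [0.5632 0.0386 0.1852]
246 189.0 3 [0.5636 0.0328 0.183 ] [0.5635 0.0328 0.1837]
248 189.0 3 [0.5636 0.0269 0.183 ] [0.5633 0.0268 0.1843]
250 190.5 4 [0.559  0.0209 0.183 ] [0.5611 0.0216 0.1727]
252 190.5 4 [0.559 0.015 0.183] [0.5626 0.0161 0.1659]
```

Run:
```python
from h import *
np.set_printoptions(precision=4,suppress=True)
print(ray('top0',412.9,227.1,.155),ray('top0',402,232,.03))
print('tumbler',ray('top0',310+415/4.2,120+300/4.2,.085), 'glass',ray('top0',310+322/4.2,120+130/4.2,.185))
def Rz(a):
    return cv2.Rodrigues(np.array([0,0,a],float))[0]
t=np.radians(35)
B=np.array([[np.cos(t),0,np.sin(t)],[0,-1,0],[np.sin(t),0,-np.cos(t)]]) # cols x,y,z
o=r.get_obs();R=o['tcp_rot']
g=np.array([.5605,.0685,.183])+Rz(.085)@[0,-.028,0]
Rg=Rz(.085)@B
tcp=g+.0187*Rg[:,2]
print('grip',g,'tcp',tcp)
for back in (.10,.18): print(back,tcp-back*Rg[:,2], tcp-back*Rg[:,2]-o['position'])
print('turn',cv2.Rodrigues(Rg@R.T)[0].ravel())
```

```text
[ 0.452  -0.4686  0.155 ] [ 0.4519 -0.466   0.03  ]
tumbler [ 0.5761 -0.4797  0.085 ] glass [ 0.6805 -0.3906  0.185 ]
grip [0.5629 0.0406 0.183 ] tcp [0.5736 0.0415 0.1677]
0.1 [0.5164 0.0366 0.2496] [0.32   0.5764 0.0192]
0.18 [0.4707 0.0327 0.3151] [0.2743 0.5725 0.0848]
turn [-0.3541 -0.5538  1.2634]
```

Call:
{"op": "step_arm", "data": {"rows": [{"translation":[0.0,0.02,0.06],"turn":[0,0,0],"fingers":-1},{"translation":[0.02,0.06,0.11],"turn":[-0.03,-0.05,0.1],"fingers":-1},{"translation":[0.05,0.11,0.14],"turn":[-0.07,-0.11,0.25],"fingers":-1},{"translation":[0.08,0.16,0.15],"turn":[-0.11,-0.17,0.39],"fingers":-1},{"translation":[0.12,0.21,0.15],"turn":[-0.15,-0.23,0.52],"fingers":-1},{"translation":[0.14,0.26,0.15],"turn":[-0.19,-0.3,0.68],"fingers":-1},{"translation":[0.16,0.31,0.15],"turn":[-0.23,-0.36,0.82],"fingers":-1},{"translation":[0.18,0.36,0.15],"turn":[-0.27,-0.42,0.96],"fingers":-1},{"translation":[0.19,0.41,0.14],"turn":[-0.31,-0.48,1.1],"fingers":-1},{"translation":[0.2,0.46,0.13],"turn":[-0.354,-0.554,1.263],"fingers":-1},{"translation":[0.21,0.51,0.12],"turn":[-0.354,-0.554,1.263],"fingers":-1},{"translation":[0.22,0.55,0.12],"turn":[-0.354,-0.554,1.263],"fingers":-1}]}}

```text
time_s: 1.65
position: [0.4155, 0.0115, 0.3489]
tcp_rot: [[0.817, 0.083, 0.571], [0.068, -0.997, 0.048], [0.573, -0.001, -0.819]]
contact_force: [0.1, 0.0, -0.3]
opening: 0.0854
```

Call:
{"op": "step_arm", "data": {"rows": [{"translation":[0,0,0],"turn":[0,0,0]}]}}

```text
validation failed for argument at $.ro...
```

Run:
```python
from h import *
np.set_printoptions(precision=4,suppress=True)
snap('wrist','w1');o=r.get_obs();print(o['time_s'],o['position'],o['tcp_rot'],o['qpos'])
```

```text
1.7 [0.4159 0.0189 0.3499] [[ 0.8147  0.0971  0.5716]
 [ 0.0766 -0.9953  0.0598]
 [ 0.5747 -0.0049 -0.8183]] [-0.375  -0.6877  2.1231  0.2926  1.1649 -0.5119]
```

View pics/w1.png

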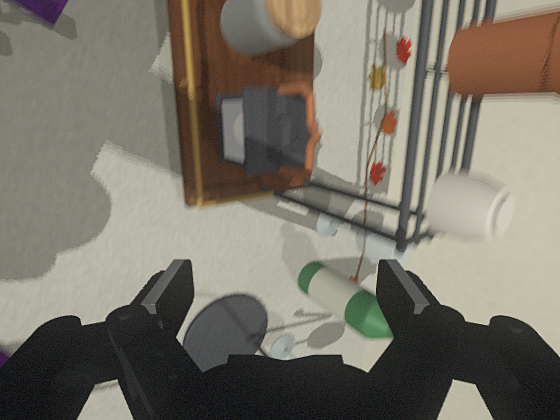

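The black lantern is at (265,130), with its copper handle at x≈305, y 85–175 and the notch at (318,130). The shelf bars are to its right at x≈415. I'll measure the handle from this view.

Run:
```python
from h import *
np.set_printoptions(precision=4,suppress=True)
crop('w1',170,0,450,220,2.8,'w1c')
im,P=world('w1'); hsv=cv2.cvtColor(im,cv2.COLOR_RGB2HSV);z=P[...,2]
v,u=np.mgrid[:420,:560]
m=(u>290)&(u<326)&(v>80)&(v<180)&(hsv[...,1]>110)&(hsv[...,0]<15)&(z>.15)&(z<.22)
q=P[m];print(m.sum(),q.min(0),q.max(0))
for y0 in np.arange(.01,.125,.006):
    s=q[(q[:,1]>=y0)&(q[:,1]<y0+.006)]
    if len(s)>2: print(len(s),np.median(s,0),s[:,0].min(),s[:,0].max(),s[:,2].max())
m=(u>395)&(u<425)&(v>60)&(v<240)&(z>.27)&(z<.32);q=P[m];print('shelf',m.sum(),np.percentile(q,[2,50,98],axis=0)); print(np.polyfit(q[:,1],q[:,0],1))
```

```text
829 [0.5504 0.0161 0.1528] [0.5659 0.1239 0.2014]
46 [0.5597 0.0199 0.1658] 0.5582503099350837 0.5632604603076856 0.18016070106474286
67 [0.5602 0.024  0.1779] 0.5578896804895119 0.5648732046566378 0.18766884575151593
44 [0.5601 0.0308 0.1857] 0.5574576113307934 0.5656449268581851 0.18793310860628853
39 [0.56   0.0366 0.1861] 0.5577634253980972 0.5648476170457054 0.18804841852317172
37 [0.5596 0.0426 0.1866] 0.5571890817856197 0.5659462872303189 0.1887965725949784
40 [0.5594 0.0492 0.1874] 0.5567333271629509 0.5643855286950347 0.18934237144190147
35 [0.5584 0.0552 0.1882] 0.5562584502603831 0.5628179390437306 0.19194030245887406
45 [0.5568 0.0611 0.1918] 0.5545671253257652 0.5609330617561895 0.1976748527079435
46 [0.5563 0.067  0.1972] 0.5544652576682063 0.5608854932181031 0.2013660939922578
47 [0.5573 0.0725 0.197 ] 0.5547452444594986 0.5621144845313029 0.2009108432901
37 [0.5573 0.0793 0.1911] 0.5550487436136562 0.5625179997382717 0.19546054872919677
38 [0.5566 0.0849 0.1876] 0.5540065836146209 0.5609794683186041 0.18928323487043786
39 [0.5563 0.0911 0.1873] 0.5530775201614966 0.5612311905215415 0.18955921255681107
44 [0.5554 0.0967 0.1868] 0.5523668910983259 0.5605857650664515 0.18797903112108166
44 [0.5548 0.1031 0.1861] 0.5515518069091353 0.5607313394744214 0.18754177117493975
44 [0.5544 0.1091 0.1854] 0.5513648160069184 0.5604602883768254 0.18729785917507796
66 [0.5525 0.1154 0.1782] 0.5506042903195225 0.559676896840845 0.1871337058311694
71 [0.5524 0.1204 0.1675] 0.550377253758222 0.55811276249562 0.17807716119372424
shelf 2687 [[ 0.5712 -0.0195  0.2967]
 [ 0.5798  0.0529  0.3021]
 [ 0.6143  0.1356  0.3052]]
[-0.1944  0.5959]
```

View pics/w1c.png

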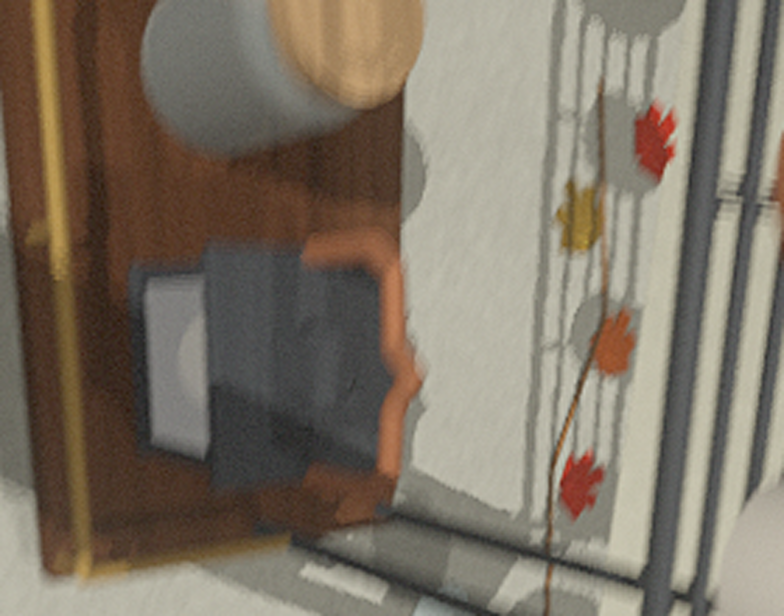

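```bash
cat >> h.py <<'E'
def Rz(a): return cv2.Rodrigues(np.array([0,0,a],float))[0]
def tool(yaw,t):
    t=np.radians(t)
    return Rz(yaw)@np.array([[np.cos(t),0,np.sin(t)],[0,-1,0],[np.sin(t),0,-np.cos(t)]])
def go(pos,yaw,t=35):
    o=r.get_obs(); return np.round(np.array(pos)-o['position'],4), np.round(cv2.Rodrigues(tool(yaw,t)@o['tcp_rot'].T)[0].ravel(),4)
E
python3 - <<'E'
from h import *
print(go((.5162,.0379,.2496),.08), r.get_obs()['position'])
E
```

```text
(array([ 0.1003,  0.019 , -0.1003]), array([-0.005 ,  0.001 , -0.0172])) [0.41590245 0.01893846 0.34991469]
```

Call:
{"op": "step_arm", "data": {"rows": [{"translation":[0.025,0.005,-0.03],"turn":[0,0,-0.01],"fingers":-0.3},{"translation":[0.05,0.01,-0.055],"turn":[-0.005,0.001,-0.017],"fingers":-0.3},{"translation":[0.075,0.015,-0.08],"turn":[-0.005,0.001,-0.017],"fingers":-0.3},{"translation":[0.1,0.019,-0.1],"turn":[-0.005,0.001,-0.017],"fingers":-0.3},{"translation":[0.1,0.019,-0.1],"turn":[-0.005,0.001,-0.017],"fingers":-0.3},{"translation":[0.1,0.019,-0.1],"turn":[-0.005,0.001,-0.017],"fingers":-0.3}], "force": 80}}

```text
time_s: 2.45
position: [0.5156, 0.0378, 0.2501]
tcp_rot: [[0.817, 0.08, 0.572], [0.066, -0.997, 0.046], [0.573, -0.0, -0.819]]
contact_force: [0.2, -0.3, 1.0]
opening: 0.0553
```

Run:
```python
from h import *
print(go((.5734,.0425,.1677),.08), r.get_obs()['position'])
snap('wrist','w2')
im,P=world('w2'); hsv=cv2.cvtColor(im,cv2.COLOR_RGB2HSV)
m=(hsv[...,1]>110)&(hsv[...,0]<15)&(P[...,2]>.15)&(P[...,2]<.21)&(P[...,0]>.54)&(P[...,0]<.58)&(P[...,1]>0)&(P[...,1]<.13)
q=P[m]
for y0 in np.arange(.01,.125,.01):
    s=q[(q[:,1]>=y0)&(q[:,1]<y0+.01)]
    if len(s)>2: print(len(s),np.median(s,0).round(4),s[:,2].max().round(4))
```

```text
(array([ 0.0578,  0.0047, -0.0824]), array([-0.    , -0.0003, -0.0002])) [0.51561184 0.03776675 0.25014594]
55 [0.5597 0.0186 0.1663] 0.1764
262 [0.5603 0.0237 0.1739] 0.1876
157 [0.56   0.035  0.1862] 0.1883
165 [0.5596 0.0448 0.1867] 0.1894
160 [0.5579 0.0548 0.1878] 0.1935
197 [0.5568 0.0651 0.1956] 0.201
245 [0.5568 0.075  0.1941] 0.2009
208 [0.5563 0.0847 0.1874] 0.1922
200 [0.5553 0.0952 0.1866] 0.1894
213 [0.5546 0.1051 0.1858] 0.1887
362 [0.5524 0.1156 0.1753] 0.1873
101 [0.5529 0.1218 0.1667] 0.1744
```

View pics/w2.png

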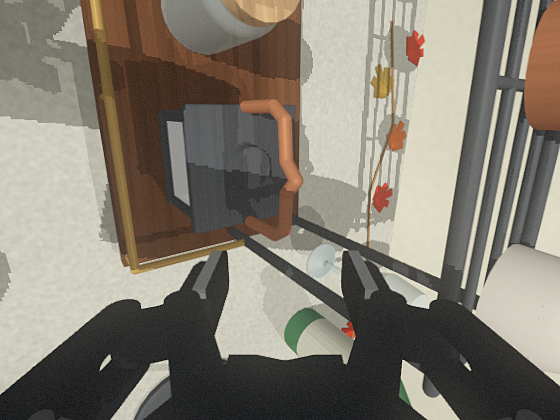

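The second view gives the same handle position as the first, so I'm going in along the tool axis and closing.

Call:
{"op": "step_arm", "data": {"rows": [{"translation":[0.017,0.0014,-0.024],"turn":[0,0,0],"fingers":-0.3},{"translation":[0.034,0.0028,-0.049],"turn":[0,0,0],"fingers":-0.3},{"translation":[0.046,0.0037,-0.066],"turn":[0,0,0],"fingers":-0.3},{"translation":[0.0575,0.0047,-0.082],"turn":[0,0,0],"fingers":-0.3},{"translation":[0.0575,0.0047,-0.082],"turn":[0,0,0],"fingers":-0.3},{"translation":[0.0575,0.0047,-0.082],"turn":[0,0,0],"fingers":-0.3}]}}

```text
time_s: 3.25
position: [0.5736, 0.042, 0.1704]
tcp_rot: [[0.815, 0.08, 0.575], [0.065, -0.997, 0.045], [0.576, 0.001, -0.817]]
contact_force: [-0.1, 0.7, 0.3]
opening: 0.0553
```

Run:
```python
from h import *
print(go((.5734,.0425,.1677),.08), r.get_obs()['contact_force'])
snap('wrist','w3')
```

```text
(array([-0.0002,  0.0005, -0.0027]), array([0.0006, 0.0034, 0.0004])) [-0.05411572  0.66297392  0.27548774]
```

View pics/w3.png

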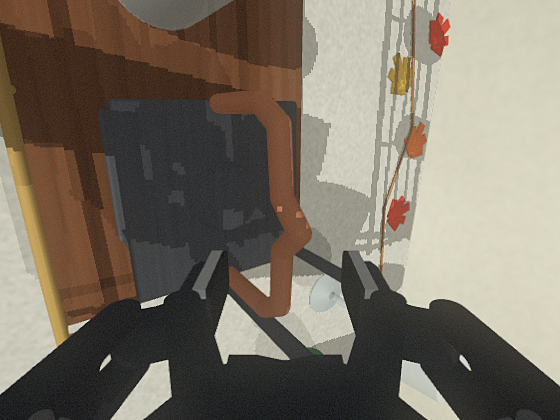

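The handle's level side, at (280,280), lies between the pads, and the notch at (300,232) is clear of them. Closing.

Call:
{"op": "step_arm", "data": {"rows": [{"translation":[0,0.0005,-0.0025],"turn":[0,0,0],"fingers":0.2},{"translation":[0,0.0005,-0.0025],"turn":[0,0,0],"fingers":0.5},{"translation":[0,0.0005,-0.0025],"turn":[0,0,0],"fingers":0.7},{"translation":[0,0.0005,-0.0025],"turn":[0,0,0],"fingers":1},{"translation":[0,0.0005,-0.0025],"turn":[0,0,0],"fingers":1},{"translation":[0,0.0005,-0.0025],"turn":[0,0,0],"fingers":1},{"translation":[0,0.0005,-0.0025],"turn":[0,0,0],"fingers":1}], "force": 100}}

```text
time_s: 4.18
position: [0.5739, 0.0425, 0.1683]
tcp_rot: [[0.814, 0.079, 0.575], [0.065, -0.997, 0.045], [0.577, 0.001, -0.817]]
contact_force: [-0.1, -0.6, 1.0]
opening: 0.0066
```

Run:
```python
from h import *
o=r.get_obs();print(o['position'],o['contact_force'],o['ft_torque'],o['opening'])
snap('wrist','w4')
```

```text
[0.5739054  0.0425157  0.16833903] [-0.13228263 -0.56082212  0.99476653] [ 0.19948778  0.09252078 -0.04827843] 0.006634023062627336
```

View pics/w4.png

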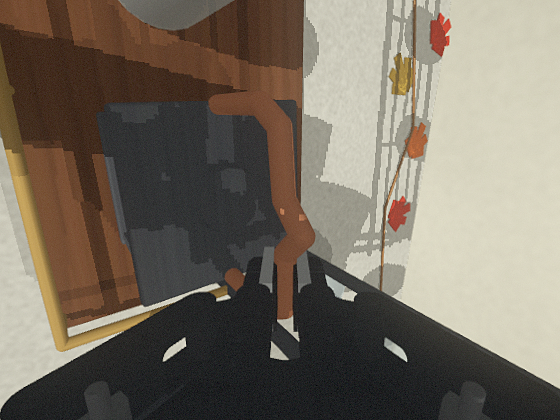

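Call:
{"op": "step_arm", "data": {"rows": [{"translation":[0,0,0.003],"turn":[0,0,0],"fingers":1},{"translation":[-0.002,0,0.007],"turn":[0,0,0],"fingers":1},{"translation":[-0.004,0,0.012],"turn":[0,0,0],"fingers":1},{"translation":[-0.004,0,0.012],"turn":[0,0,0],"fingers":1},{"translation":[-0.004,0,0.012],"turn":[0,0,0],"fingers":1}]}}

```text
time_s: 4.85
position: [0.5698, 0.0425, 0.1803]
tcp_rot: [[0.814, 0.079, 0.575], [0.065, -0.997, 0.045], [0.577, 0.001, -0.817]]
contact_force: [0.1, 0.7, -2.6]
opening: 0.007
```

Run:
```python
from h import *
o=r.get_obs();print(o['position'],o['contact_force'],o['ft_torque'],o['opening'])
snap('wrist','w5')
```

```text
[0.56975645 0.04250317 0.18028417] [ 0.10868679  0.68109486 -2.61721996] [-0.1036328   0.56015141 -0.00975811] 0.007018378565008015
```

View pics/w5.png

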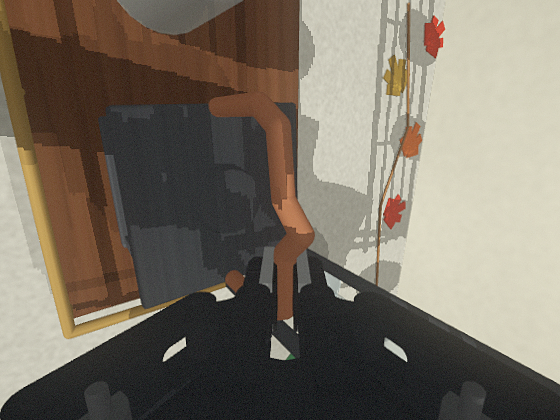

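Call:
{"op": "step_arm", "data": {"rows": [{"translation":[-0.003,0,0.008],"turn":[0,0,0],"fingers":1},{"translation":[-0.006,0,0.016],"turn":[0,0,0],"fingers":1},{"translation":[-0.009,0,0.024],"turn":[0,0,0],"fingers":1},{"translation":[-0.012,0,0.032],"turn":[0,0,0],"fingers":1},{"translation":[-0.015,0,0.04],"turn":[0,0,0],"fingers":1},{"translation":[-0.017,0,0.045],"turn":[0,0,0],"fingers":1},{"translation":[-0.019,0,0.049],"turn":[0,0,0],"fingers":1},{"translation":[-0.019,0,0.049],"turn":[0,0,0],"fingers":1},{"translation":[-0.019,0,0.049],"turn":[0,0,0],"fingers":1}]}}

```text
time_s: 6.02
position: [0.5506, 0.0425, 0.2288]
tcp_rot: [[0.815, 0.079, 0.575], [0.065, -0.997, 0.045], [0.576, 0.001, -0.817]]
contact_force: [-0.3, -0.2, -2.9]
opening: 0.0064
```

Run:
```python
from h import *
o=r.get_obs();print(o['position'],o['contact_force'],o['ft_torque'],o['opening'])
snap('wrist','w6');snap('top','t6');crop('t6',110,120,290,250,4.4,'t6c')
```

```text
[0.55055043 0.04254545 0.22881479] [-0.27985061 -0.16544584 -2.87420351] [-0.11787183  0.56160778 -0.01233345] 0.0064374162322998075
```

View pics/w6.png

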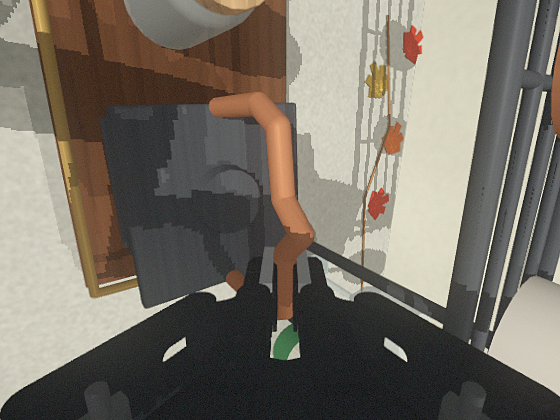

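View pics/t6c.png

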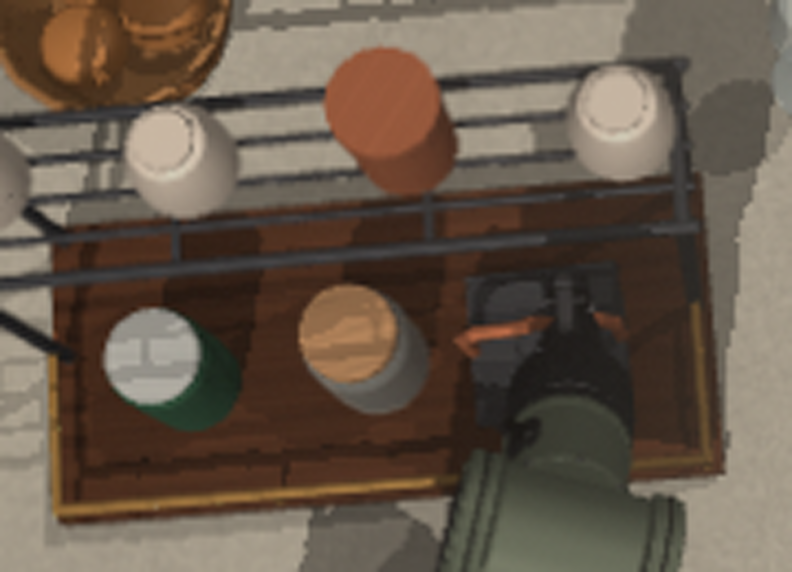

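Run:
```python
from h import *
print('purple',ray('top0',348,307,.096),ray('top0',185,277,.096))
im,P=world('top0')
sub=P[165:215,350:376]; z=sub[...,2]; q=sub[(z>.225)&(z<.28)]
f=np.polyfit(q[:,0],q[:,1],1); print('hook line',f,np.arctan(f[0]))
v,u=np.mgrid[:420,:560]
# purple extents
hsv=cv2.cvtColor(im,cv2.COLOR_RGB2HSV); m=(hsv[...,0]>125)&(hsv[...,0]<150)&(hsv[...,1]>80)&(u>300); q=P[m]; print(np.percentile(q,[1,99],axis=0))
im,P=world('w6'); hsv=cv2.cvtColor(im,cv2.COLOR_RGB2HSV)
m=(hsv[...,1]>110)&(hsv[...,0]<15)&(u>200)&(u<320)&(v>85)&(v<250)&(P[...,2]>.2)&(P[...,2]<.28)
q=P[m]
for y0 in np.arange(.04,.13,.008):
    s=q[(q[:,1]>=y0)&(q[:,1]<y0+.008)]
    if len(s)>2: print(len(s),np.median(s,0).round(4),s[:,2].max().round(4))
# roof plane
m=(u>140)&(u<210)&(v>120)&(v<260)&(P[...,2]>.16)
q=P[m];A=np.c_[q[:,:2],np.ones(len(q))];c=np.linalg.lstsq(A,q[:,2],rcond=None)[0];print('roof plane',c,q[:,2].mean())
```

```text
purple [ 0.21428048 -0.27451263  0.096     ] [0.30617873 0.22549203 0.096     ]
hook line [-0.40542165 -0.08610883] -0.38517145728240576
[[nan nan nan]
 [nan nan nan]]
74 [0.5333 0.0626 0.2484] 0.2552
507 [0.5336 0.0687 0.2577] 0.2613
696 [0.5337 0.0759 0.2533] 0.2607
534 [0.5331 0.0837 0.2472] 0.2525
502 [0.5323 0.092  0.2461] 0.2488
525 [0.5314 0.1001 0.2453] 0.2478
598 [0.5302 0.1084 0.2444] 0.2471
1082 [0.5284 0.1159 0.2303] 0.2459
264 [0.529  0.1213 0.2248] 0.2331
roof plane [ 0.05987577 -0.02756703  0.15716909] 0.18564455992206577
```

Call:
{"op": "step_arm", "data": {"rows": [{"translation":[-0.008,-0.001,0.002],"turn":[0,0,0],"fingers":1},{"translation":[-0.022,-0.002,0.004],"turn":[0,0,0],"fingers":1},{"translation":[-0.037,-0.003,0.006],"turn":[0,0,0],"fingers":1},{"translation":[-0.052,-0.004,0.01],"turn":[0,0,0],"fingers":1},{"translation":[-0.067,-0.005,0.016],"turn":[0,0,0],"fingers":1},{"translation":[-0.082,-0.006,0.024],"turn":[0,0,0],"fingers":1},{"translation":[-0.097,-0.008,0.032],"turn":[0,0,0],"fingers":1},{"translation":[-0.112,-0.009,0.042],"turn":[0,0,0],"fingers":1},{"translation":[-0.127,-0.01,0.052],"turn":[0,0,0],"fingers":1},{"translation":[-0.14,-0.011,0.062],"turn":[0,0,0],"fingers":1},{"translation":[-0.148,-0.012,0.07],"turn":[0,0,0],"fingers":1},{"translation":[-0.15,-0.012,0.072],"turn":[0,0,0],"fingers":1}]}}

```text
time_s: 7.62
position: [0.4003, 0.0303, 0.3013]
tcp_rot: [[0.814, 0.079, 0.576], [0.065, -0.997, 0.044], [0.578, 0.002, -0.816]]
contact_force: [1.1, -0.8, -3.4]
opening: 0.0065
```

Run:
```python
from h import *
o=r.get_obs();print(o['position'],o['contact_force'],o['ft_torque'],o['opening'],o['qpos'])
off=Rz(-.08)@np.array([-.0131,.0277,.0277]); print(off)
D=np.array([.508,-.292,.235]); S=Rz(-.39)
for dx,dz in [(-.12,.06),(-.09,.044),(0,.044),(0,.009)]:
    pk=D+S@[dx,0,dz]; tcp=pk-S@off
    print(dx,dz,'peak',pk,'tcp',tcp,go(tcp,-.39))
```

```text
[0.40026569 0.03031945 0.30134368] [ 1.06994128 -0.79800386 -3.41651679] [-0.12370127  0.48924989  0.06924739] 0.0065386826557422405 [-0.32987822 -0.7296804   2.23765564  0.26297677  1.07211467 -0.46891319]
[-0.01084447  0.02865829  0.0277    ]
-0.12 0.06 peak [ 0.39701091 -0.24637739  0.295     ] tcp [ 0.39614551 -0.27700664  0.2673    ] (array([-0.0041, -0.3073, -0.034 ]), array([ 0.0025,  0.0046, -0.469 ]))
-0.09 0.044 peak [ 0.42475818 -0.25778304  0.279     ] tcp [ 0.42389278 -0.28841229  0.2513    ] (array([ 0.0236, -0.3187, -0.05  ]), array([ 0.0025,  0.0046, -0.469 ]))
0 0.044 peak [ 0.508 -0.292  0.279] tcp [ 0.50713459 -0.32262925  0.2513    ] (array([ 0.1069, -0.3529, -0.05  ]), array([ 0.0025,  0.0046, -0.469 ]))
0 0.009 peak [ 0.508 -0.292  0.244] tcp [ 0.50713459 -0.32262925  0.2163    ] (array([ 0.1069, -0.3529, -0.085 ]), array([ 0.0025,  0.0046, -0.469 ]))
```

Call:
{"op": "step_arm", "data": {"rows": [{"translation":[0,-0.008,0],"turn":[0,0,-0.01],"fingers":1},{"translation":[0,-0.025,0],"turn":[0,0,-0.04],"fingers":1},{"translation":[0,-0.05,0],"turn":[0,0,-0.08],"fingers":1},{"translation":[0,-0.078,0],"turn":[0,0,-0.12],"fingers":1},{"translation":[0,-0.106,0],"turn":[0,0,-0.16],"fingers":1},{"translation":[0,-0.134,0],"turn":[0,0,-0.2],"fingers":1},{"translation":[0,-0.162,0],"turn":[0,0,-0.25],"fingers":1},{"translation":[0,-0.19,0],"turn":[0,0,-0.3],"fingers":1},{"translation":[0,-0.218,0],"turn":[0,0,-0.35],"fingers":1},{"translation":[-0.002,-0.246,-0.005],"turn":[0,0,-0.39],"fingers":1},{"translation":[-0.003,-0.268,-0.01],"turn":[0.001,0.002,-0.43],"fingers":1},{"translation":[-0.004,-0.285,-0.015],"turn":[0.002,0.004,-0.46],"fingers":1}]}}

```text
time_s: 9.12
position: [0.396, -0.2558, 0.2855]
tcp_rot: [[0.76, -0.374, 0.532], [-0.307, -0.927, -0.214], [0.573, -0.0, -0.819]]
contact_force: [0.1, 0.3, -2.6]
opening: 0.0065
```

Run:
```python
from h import *
o=r.get_obs();print(o['position'],o['contact_force'],o['opening'])
print(go((.3961,-.277,.2673),-.39))
```

```text
[ 0.3959968  -0.25576367  0.28551811] [ 0.08466421  0.27537949 -2.6037829 ] 0.006486355976318803
(array([ 0.0001, -0.0212, -0.0182]), array([-0.0003, -0.0002, -0.0067]))
```

Call:
{"op": "step_arm", "data": {"rows": [{"translation":[0,-0.01,-0.008],"turn":[0,0,-0.004],"fingers":1},{"translation":[0,-0.021,-0.015],"turn":[0,0,-0.007],"fingers":1},{"translation":[0,-0.021,-0.018],"turn":[0,0,-0.007],"fingers":1},{"translation":[0,-0.021,-0.018],"turn":[0,0,-0.007],"fingers":1},{"translation":[0,-0.021,-0.018],"turn":[0,0,-0.007],"fingers":1}]}}

```text
time_s: 9.75
position: [0.3962, -0.2765, 0.2679]
tcp_rot: [[0.758, -0.38, 0.531], [-0.311, -0.925, -0.218], [0.574, 0.0, -0.819]]
contact_force: [0.3, 0.7, -3.0]
opening: 0.007
```

Run:
```python
from h import *
o=r.get_obs();print(o['position'],o['contact_force'],o['opening'])
for n in ('wrist','scene','top'): snap(n,n[0]+'8')
crop('t8',300,130,440,290,3.7,'t8c');crop('s8',180,110,360,250,4.2,'s8c')
```

```text
[ 0.39620213 -0.27650779  0.26788123] [ 0.33713235  0.67219633 -2.99546484] 0.0069930576802960795
```

View pics/w8.png

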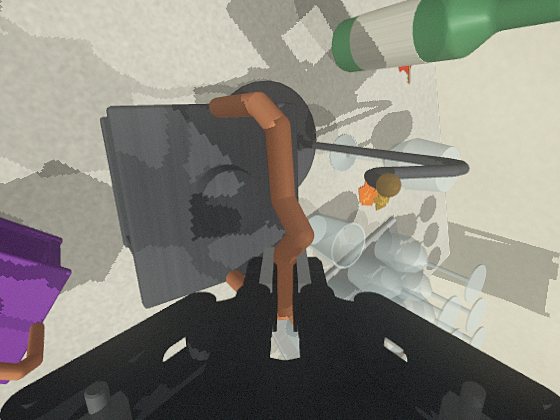

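View pics/s8c.png

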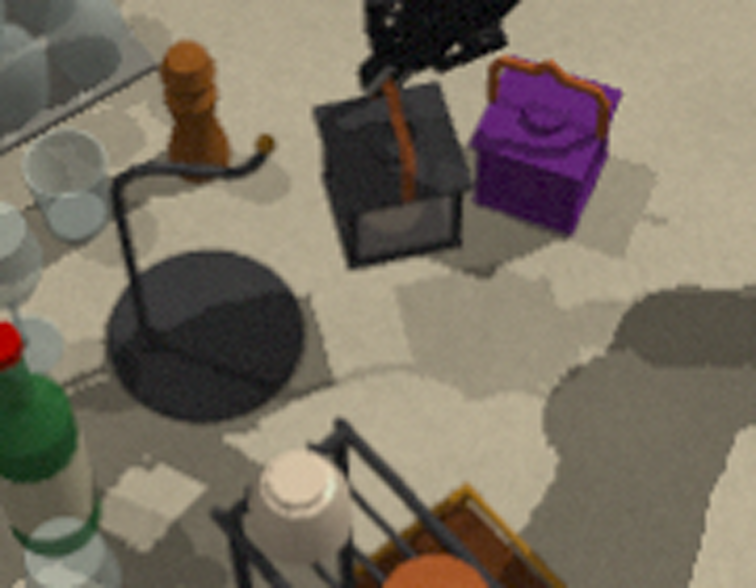

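View pics/t8c.png

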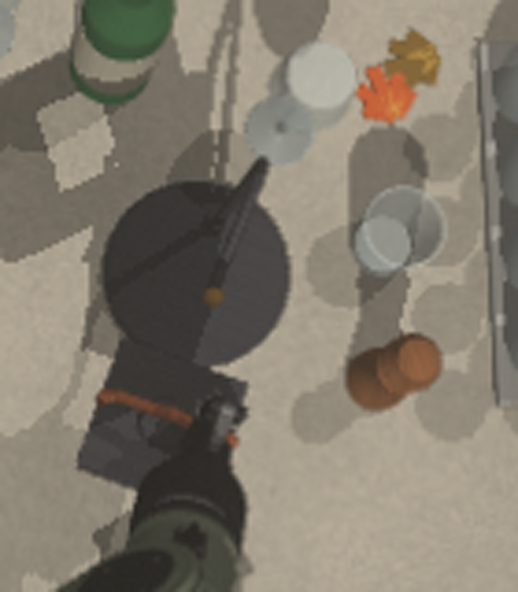

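The lantern hangs level in the gripper in front of the stand. In the wrist view the ball is at (388,185) and the notch at (300,235). I'll measure both from that same camera.

Run:
```python
from h import *
np.set_printoptions(precision=4,suppress=True)
im,P=world('w8'); hsv=cv2.cvtColor(im,cv2.COLOR_RGB2HSV);v,u=np.mgrid[:420,:560]
m=((u-388)**2+(v-185)**2<10**2); q=P[m];q=q[q[:,2]>.22]
# sphere centre fit r=8mm
from scipy.optimize import least_squares
s=least_squares(lambda c:np.linalg.norm(q-c,axis=1)-.008,[.486,-.284,.26],loss='soft_l1',f_scale=.001);print('ball',s.x,len(q),np.abs(s.fun).mean())
print('by ray at z=.26',ray('w8',388,185,.26))
z=P[...,2]
m=(u>310)&(u<475)&(v>135)&(v<195)&(hsv[...,2]<110)&(hsv[...,1]<110)&(z>.215)&(z<.285)&(P[...,0]>.45)&(P[...,0]<.60)
q=P[m]; 
for x0 in np.arange(.45,.62,.008):
    t=q[(q[:,0]>=x0)&(q[:,0]<x0+.008)]
    if len(t)>2: print(len(t),np.median(t,0),t[:,2].max())
m=(hsv[...,1]>110)&(hsv[...,0]<15)&(u>200)&(u<320)&(v>85)&(v<255)&(z>.2)&(z<.32)
q=(P[m]-[.508,-.292,.235])@Rz(-.39)
print('handle in stand-dip frame')
for y0 in np.arange(-.02,.06,.008):
    t=q[(q[:,1]>=y0)&(q[:,1]<y0+.008)]
    if len(t)>2: print(len(t),np.median(t,0),t[:,2].max())
im,P=world('t8');z=P[...,2]
m=((u-(300+213/3.7))**2+(v-(130+296/3.7))**2<9); print('top ball',np.nanmedian(P[m],0), ray('t8',300+213/3.7,130+296/3.7,.266))
crop('w8',240,100,480,280,3.3,'w8c')
print('scene ball',ray('s8',180+264/4.2,110+145/4.2,.262))
```

```text
ball [ 0.4879 -0.2842  0.2598] 304 0.00043384832527516864
by ray at z=.26 [ 0.4876 -0.2838  0.26  ]
6 [ 0.4802 -0.2843  0.2582] 0.2596783883211763
103 [ 0.4871 -0.2827  0.2482] 0.2574627242812263
72 [ 0.4929 -0.2823  0.2408] 0.2511448509157783
25 [ 0.5008 -0.2852  0.2344] 0.23889037004918492
50 [ 0.5107 -0.2897  0.2342] 0.23620610947593798
83 [ 0.518  -0.2933  0.2356] 0.24115117396247437
103 [ 0.5258 -0.2971  0.241 ] 0.24472692877658997
96 [ 0.534  -0.3003  0.2451] 0.24826623461299677
94 [ 0.5414 -0.3031  0.2486] 0.25269474257471447
83 [ 0.5501 -0.3065  0.2526] 0.2560973469213097
85 [ 0.5577 -0.3095  0.2565] 0.2600223189076819
66 [ 0.5658 -0.3122  0.2603] 0.26317365589954683
60 [ 0.5737 -0.3165  0.2621] 0.2634220790885753
35 [ 0.5805 -0.3183  0.2608] 0.2632679806022127
154 [ 0.5926 -0.3257  0.2301] 0.25707040503441847
109 [ 0.5957 -0.3238  0.2291] 0.24942931639056493
handle in stand-dip frame
285 [-0.1248 -0.007   0.0557] 0.06311251785826111
563 [-0.1242  0.0006  0.062 ] 0.06597765052620624
670 [-0.1236  0.0079  0.0559] 0.06273740937299177
497 [-0.1236  0.0158  0.051 ] 0.054531414181188786
507 [-0.124   0.0241  0.0501] 0.052691387348319074
526 [-0.1243  0.0321  0.0494] 0.05189417448540268
662 [-0.1246  0.0406  0.0477] 0.05112649051381046
1257 [-0.1259  0.0477  0.0276] 0.04890727630926778
126 [-0.1244  0.0526  0.0275] 0.03560362220054192
top ball [ 0.4864 -0.2833  0.2641] [ 0.4863 -0.2837  0.266 ]
scene ball [ 0.4883 -0.2811  0.262 ]
```

View pics/w8c.png

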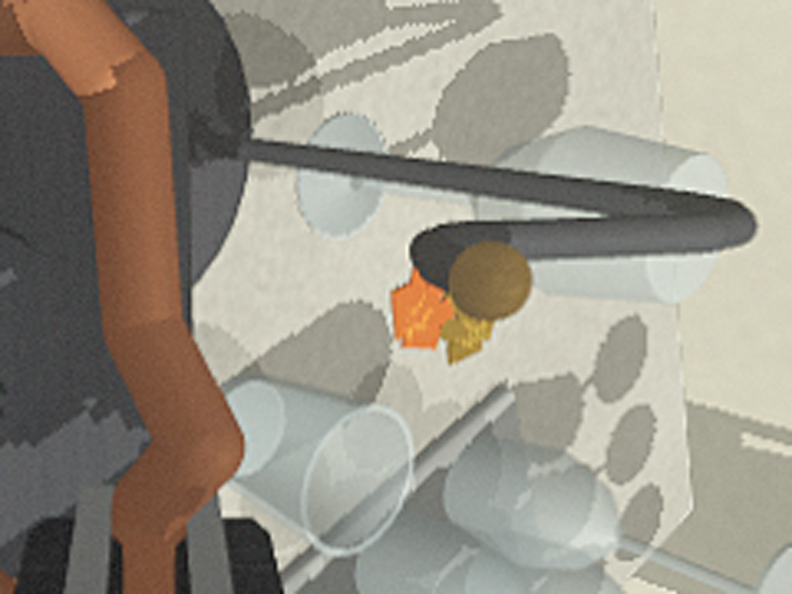

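Call:
{"op": "step_arm", "data": {"rows": [{"translation":[0.01,-0.004,-0.005],"turn":[0,0,0.003],"fingers":1},{"translation":[0.025,-0.01,-0.012],"turn":[0,0,0.005],"fingers":1},{"translation":[0.04,-0.017,-0.0165],"turn":[0,0,0.005],"fingers":1},{"translation":[0.05,-0.021,-0.0165],"turn":[0,0,0.005],"fingers":1},{"translation":[0.056,-0.0235,-0.0165],"turn":[0,0,0.005],"fingers":1},{"translation":[0.056,-0.0235,-0.0165],"turn":[0,0,0.005],"fingers":1},{"translation":[0.056,-0.0235,-0.0165],"turn":[0,0,0.005],"fingers":1}]}}

```text
time_s: 10.78
position: [0.452, -0.3, 0.2515]
tcp_rot: [[0.759, -0.375, 0.532], [-0.307, -0.927, -0.216], [0.574, 0.0, -0.819]]
contact_force: [0.2, 0.0, -3.0]
opening: 0.0069
```

```bash
cat > m.py <<'E'
from h import *
import sys
np.set_printoptions(precision=4,suppress=True)
t=sys.argv[1]
o=r.get_obs();print(o['time_s'],o['position'],o['contact_force'],o['ft_torque'],o['opening'])
off=np.array([-.0108,.0287,.0277]);D=np.array([.5093,-.2927,.235])
yaw=np.arctan2(-o['tcp_rot'][0,1],-o['tcp_rot'][1,1])*-1
yaw=np.arctan2(o['tcp_rot'][1,0],o['tcp_rot'][0,0])
pk=o['position']+Rz(yaw)@off; print('yaw',yaw,'peak model',pk,'in dip frame',Rz(-.38).T@(pk-D))
for n in ('wrist','scene'): snap(n,n[0]+t)
crop('s'+t,180,110,360,250,4.2,f's{t}c')
im,P=world('w'+t); hsv=cv2.cvtColor(im,cv2.COLOR_RGB2HSV);v,u=np.mgrid[:420,:560]
z=P[...,2]
m=(hsv[...,1]>110)&(hsv[...,0]<13)&(u>200)&(u<320)&(v>85)&(v<255)&(z>.2)&(z<.32)
q=(P[m]-D)@Rz(-.38)
for y0 in np.arange(-.012,.05,.008):
    s=q[(q[:,1]>=y0)&(q[:,1]<y0+.008)]
    if len(s)>2: print(len(s),np.median(s,0),s[:,2].max())
E
python3 m.py 9
```

```text
10.775 [ 0.452  -0.3     0.2515] [ 0.1915  0.046  -2.9961] [0.1431 0.5582 0.0507] 0.006935730668922488
yaw -0.3844723283975013 peak model [ 0.4528 -0.2693  0.2792] in dip frame [-0.0612  0.0007  0.0442]
267 [-0.0659 -0.0072  0.0392] 0.04631167976586603
551 [-0.0652  0.0006  0.0459] 0.04943513729210108
664 [-0.0646  0.0078  0.0399] 0.046981146200496815
496 [-0.0646  0.016   0.0346] 0.03856916889403195
493 [-0.0649  0.024   0.0339] 0.03656352540156066
522 [-0.065  0.032  0.033] 0.035587622438343625
643 [-0.0654  0.0406  0.0317] 0.03458016847658296
1236 [-0.0665  0.0477  0.0121] 0.03247661914783079
```

View pics/w9.png

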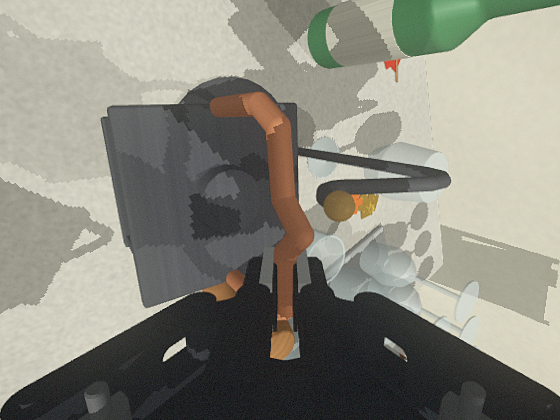

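View pics/s9c.png

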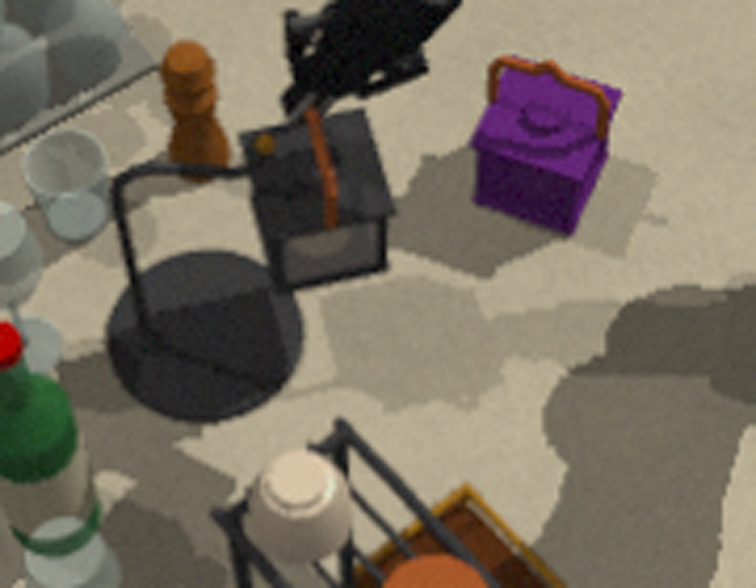

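The lantern is 61 mm in front of the dip, centred to under 1 mm, with the peak 44 mm above the seat. I'm advancing slowly over the ball.

Call:
{"op": "step_arm", "data": {"rows": [{"translation":[0.005,-0.002,0],"turn":[0,0,0],"fingers":1},{"translation":[0.01,-0.004,0],"turn":[0,0,0],"fingers":1},{"translation":[0.016,-0.0064,0],"turn":[0,0,0],"fingers":1},{"translation":[0.022,-0.009,0],"turn":[0,0,0],"fingers":1},{"translation":[0.028,-0.0115,0],"turn":[0,0,0],"fingers":1},{"translation":[0.034,-0.014,0],"turn":[0,0,0],"fingers":1},{"translation":[0.04,-0.016,0],"turn":[0,0,0],"fingers":1},{"translation":[0.046,-0.0185,0],"turn":[0,0,0],"fingers":1},{"translation":[0.051,-0.0205,0],"turn":[0,0,0],"fingers":1},{"translation":[0.055,-0.022,0],"turn":[0,0,0],"fingers":1},{"translation":[0.057,-0.023,0],"turn":[0,0,0],"fingers":1},{"translation":[0.057,-0.023,0],"turn":[0,0,0],"fingers":1}]}}

```text
time_s: 12.38
position: [0.509, -0.3231, 0.2515]
tcp_rot: [[0.759, -0.376, 0.532], [-0.307, -0.927, -0.216], [0.574, 0.0, -0.819]]
contact_force: [-0.5, 0.5, -3.5]
opening: 0.007
```

```bash
python3 m.py 10
```

```text
12.375 [ 0.509  -0.3231  0.2515] [-0.4596  0.5296 -3.4778] [0.1614 0.6011 0.0196] 0.006954479185181433
yaw -0.3846111440615008 peak model [ 0.5097 -0.2925  0.2792] in dip frame [0.0003 0.0004 0.0442]
279 [-0.0044 -0.0071  0.0393] 0.04666986446731197
572 [-0.0036  0.0006  0.0456] 0.049413268186442816
655 [-0.0031  0.0079  0.0394] 0.046717924722980086
498 [-0.0031  0.0159  0.0346] 0.03798319116413873
508 [-0.0033  0.024   0.0337] 0.035949712799137834
520 [-0.0036  0.032   0.033 ] 0.03552931955823285
665 [-0.0039  0.0406  0.0314] 0.034735489537015385
1230 [-0.0051  0.0477  0.0113] 0.03133939438337324
```

View pics/w10.png

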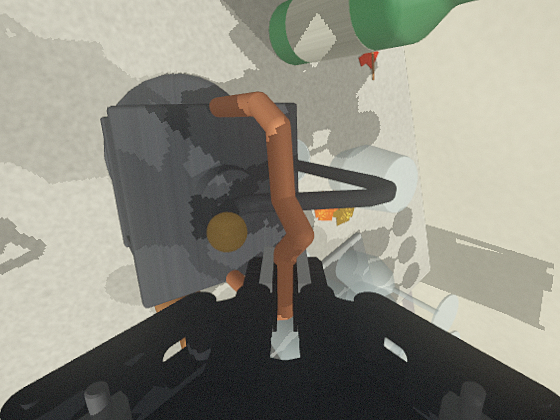

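View pics/s10c.png

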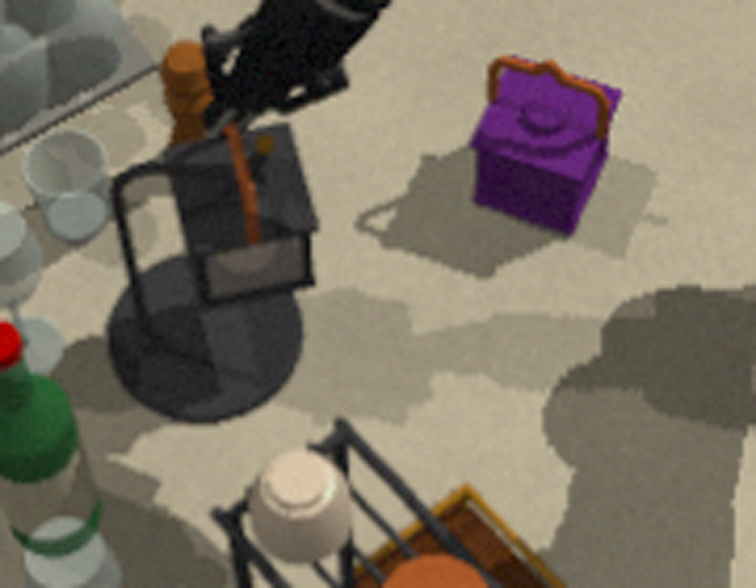

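The handle has passed over the ball, now at (227,232), without contact and stands over the dip. Lowering 32 mm.

Call:
{"op": "step_arm", "data": {"rows": [{"translation":[0,0,-0.004],"turn":[0,0,0],"fingers":1},{"translation":[0,0,-0.009],"turn":[0,0,0],"fingers":1},{"translation":[0,0,-0.014],"turn":[0,0,0],"fingers":1},{"translation":[0,0,-0.019],"turn":[0,0,0],"fingers":1},{"translation":[0,0,-0.024],"turn":[0,0,0],"fingers":1},{"translation":[0,0,-0.028],"turn":[0,0,0],"fingers":1},{"translation":[0,0,-0.031],"turn":[0,0,0],"fingers":1},{"translation":[0,0,-0.032],"turn":[0,0,0],"fingers":1},{"translation":[0,0,-0.032],"turn":[0,0,0],"fingers":1}]}}

```text
time_s: 13.6
position: [0.5089, -0.323, 0.2196]
tcp_rot: [[0.759, -0.376, 0.532], [-0.307, -0.927, -0.216], [0.574, 0.0, -0.819]]
contact_force: [0.1, 0.1, -3.4]
opening: 0.0069
```

```bash
python3 m.py 11
```

```text
13.6 [ 0.5089 -0.323   0.2196] [ 0.0609  0.1039 -3.4071] [0.1201 0.5468 0.0123] 0.006869449468094496
yaw -0.38473279337857125 peak model [ 0.5096 -0.2924  0.2473] in dip frame [0.0002 0.0004 0.0123]
84 [-0.0025 -0.0059  0.0118] 0.014904300628789197
578 [-0.0037  0.0008  0.0137] 0.01709315030455172
651 [-0.0033  0.008   0.0073] 0.013767488387665922
490 [-0.0032  0.0159  0.0026] 0.0056843073788996334
501 [-0.0034  0.0241  0.0018] 0.004304645402856244
519 [-0.0037  0.032   0.0011] 0.003740639597455131
622 [-0.0043  0.0404 -0.0005] 0.002685519905513911
888 [-0.0051  0.0475 -0.0135] -0.0002233650038219459
```

View pics/w11.png

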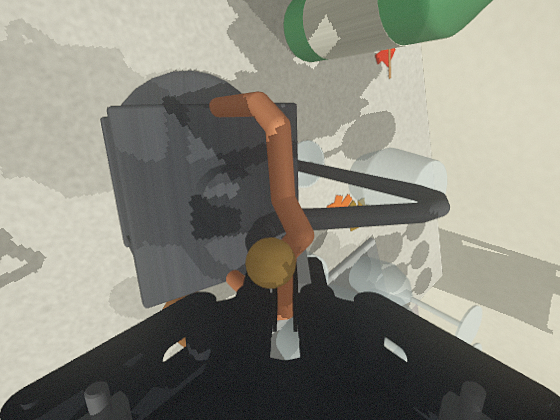

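Call:
{"op": "step_arm", "data": {"rows": [{"translation":[0,0,-0.001],"turn":[0,0,0],"fingers":1},{"translation":[0,0,-0.002],"turn":[0,0,0],"fingers":1},{"translation":[0,0,-0.003],"turn":[0,0,0],"fingers":1},{"translation":[0,0,-0.003],"turn":[0,0,0],"fingers":1}]}}

```text
time_s: 14.2
position: [0.5094, -0.3233, 0.2176]
tcp_rot: [[0.758, -0.376, 0.533], [-0.307, -0.927, -0.217], [0.576, 0.001, -0.818]]
contact_force: [0.2, 0.5, 0.7]
opening: 0.0066
```

Contact has taken up the weight: vertical force went from −3.4 N to +0.7 N. Releasing gently.

Call:
{"op": "step_arm", "data": {"rows": [{"translation":[0,0,0],"turn":[0,0,0],"fingers":0.75},{"translation":[0,0,0],"turn":[0,0,0],"fingers":0.65},{"translation":[0,0,0],"turn":[0,0,0],"fingers":0.5},{"translation":[0,0,0],"turn":[0,0,0],"fingers":0.3},{"translation":[0,0,0],"turn":[0,0,0],"fingers":0.2},{"translation":[0,0,0],"turn":[0,0,0],"fingers":0.2}], "force": 20}}

```text
time_s: 14.95
position: [0.5094, -0.3233, 0.2176]
tcp_rot: [[0.758, -0.376, 0.533], [-0.307, -0.927, -0.217], [0.576, 0.001, -0.818]]
contact_force: [0.2, -0.7, 0.3]
opening: 0.034
```

```bash
python3 m.py 12
```

```text
14.95 [ 0.5094 -0.3233  0.2176] [ 0.1955 -0.6654  0.3206] [0.1698 0.2458 0.0124] 0.03398723131707602
yaw -0.38469761982118794 peak model [ 0.5102 -0.2926  0.2453] in dip frame [0.0008 0.0004 0.0103]
87 [-0.0017 -0.0054  0.0084] 0.011484374946600817
539 [-0.0028  0.0006  0.0112] 0.01455741695369539
665 [-0.0022  0.0078  0.0056] 0.01269503852346876
498 [-0.0021  0.0159  0.0002] 0.004468828471984598
490 [-0.0023  0.0241 -0.0007] 0.0015790033112252633
508 [-0.0023  0.0322 -0.0014] 0.0014741922957542952
584 [-0.0028  0.0404 -0.0025] 0.00017957774741372834
863 [-0.0038  0.0477 -0.0144] -0.001734093870842085
```

View pics/w12.png

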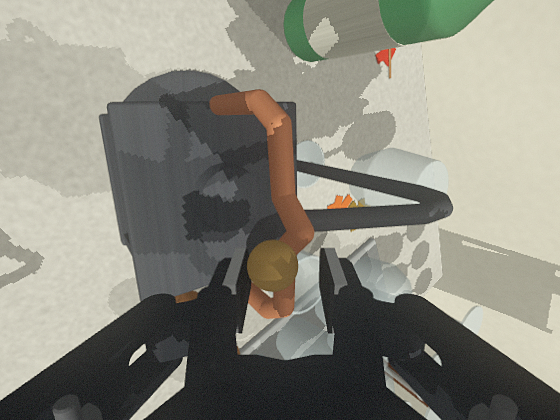

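View pics/s12c.png

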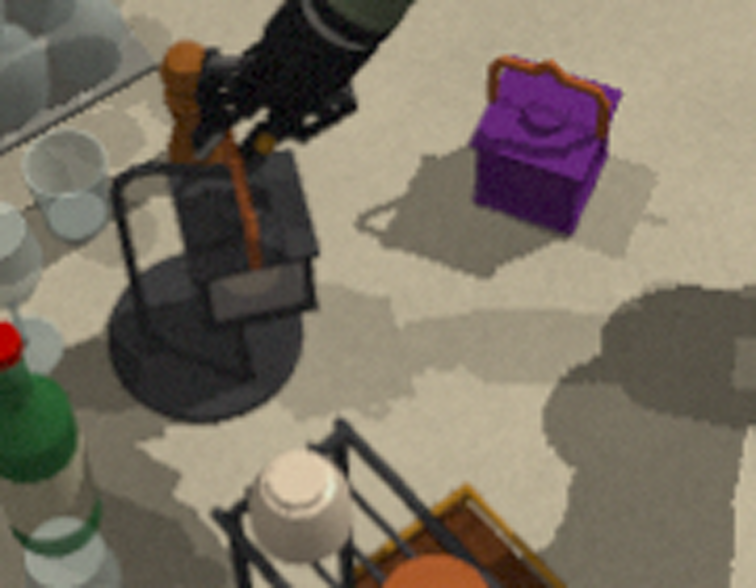

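The lantern hangs by its notch, with the fingers open around the bar and touching nothing. Backing out along the tool axis.

Call:
{"op": "step_arm", "data": {"rows": [{"translation":[-0.003,0.001,0.005],"turn":[0,0,0],"fingers":0.2},{"translation":[-0.008,0.003,0.012],"turn":[0,0,0],"fingers":0.2},{"translation":[-0.013,0.005,0.02],"turn":[0,0,0],"fingers":0.2},{"translation":[-0.02,0.008,0.031],"turn":[0,0,0],"fingers":0.2},{"translation":[-0.029,0.012,0.045],"turn":[0,0,0],"fingers":0.2},{"translation":[-0.04,0.016,0.061],"turn":[0,0,0],"fingers":0.2},{"translation":[-0.052,0.021,0.08],"turn":[0,0,0],"fingers":0.2},{"translation":[-0.065,0.026,0.1],"turn":[0,0,0],"fingers":0.2},{"translation":[-0.078,0.032,0.12],"turn":[0,0,0],"fingers":0.2},{"translation":[-0.09,0.036,0.138],"turn":[0,0,0],"fingers":0.2},{"translation":[-0.09,0.036,0.138],"turn":[0,0,0],"fingers":0.2},{"translation":[-0.09,0.036,0.138],"turn":[0,0,0],"fingers":0.2}]}}

```text
time_s: 16.55
position: [0.4192, -0.2871, 0.3551]
tcp_rot: [[0.758, -0.376, 0.533], [-0.307, -0.927, -0.217], [0.575, 0.0, -0.818]]
contact_force: [-0.2, -0.3, -0.0]
opening: 0.034
```

Run:
```python
from h import *
np.set_printoptions(precision=4,suppress=True)
o=r.get_obs();print(o['time_s'],o['position'],o['contact_force'],o['opening'])
snap('wrist','w13');snap('scene','s13');snap('top','t13');crop('s13',180,110,360,250,4.2,'s13c')
```

```text
16.55 [ 0.4192 -0.2871  0.3551] [-0.187  -0.2667 -0.0113] 0.034014924380364554
```

View pics/w13.png

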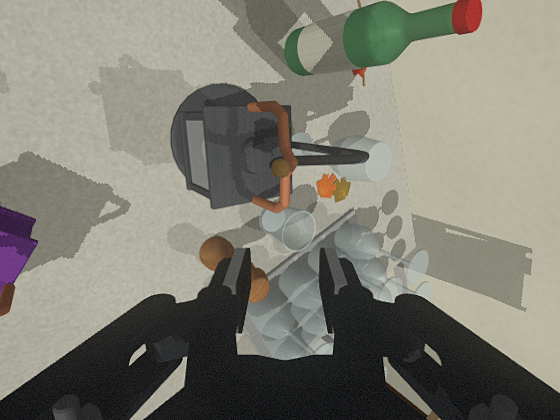

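View pics/s13c.png

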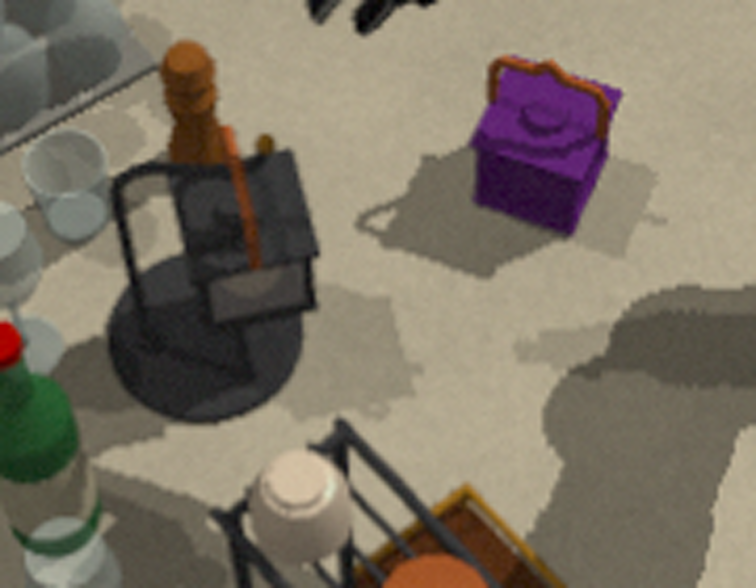

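View pics/t13.png

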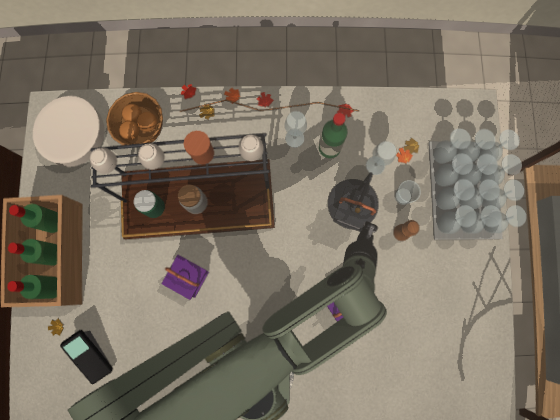

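The lantern hangs from the hook, the gripper is clear, and the jar, tin and other items look unmoved. I'll let it settle, measure the handle and stillness once more, then hand in.

Call:
{"op": "step_arm", "data": {"rows": [{"translation":[0,0,0],"turn":[0,0,0],"fingers":0.2},{"translation":[0,0,0],"turn":[0,0,0],"fingers":0.2},{"translation":[0,0,0],"turn":[0,0,0],"fingers":0.2},{"translation":[0,0,0],"turn":[0,0,0],"fingers":0.2},{"translation":[0,0,0],"turn":[0,0,0],"fingers":0.2},{"translation":[0,0,0],"turn":[0,0,0],"fingers":0.2},{"translation":[0,0,0],"turn":[0,0,0],"fingers":0.2},{"translation":[0,0,0],"turn":[0,0,0],"fingers":0.2}]}}

```text
time_s: 17.7
position: [0.4194, -0.2869, 0.3542]
tcp_rot: [[0.759, -0.375, 0.532], [-0.308, -0.927, -0.215], [0.574, -0.001, -0.819]]
contact_force: [-0.1, -0.6, 0.5]
opening: 0.0341
```

Run:
```python
from h import *
np.set_printoptions(precision=4,suppress=True)
snap('wrist','w14'); snap('top','t14')
D=np.array([.5093,-.2927,.235])
v,u=np.mgrid[:420,:560]
for t in ('w13','w14'):
    im,P=world(t);hsv=cv2.cvtColor(im,cv2.COLOR_RGB2HSV);z=P[...,2]
    m=(hsv[...,1]>110)&(hsv[...,0]<13)&(u>245)&(u<298)&(v>95)&(v<215)&(z>.2)&(z<.27)
    q=(P[m]-D)@Rz(-.38); s=q[np.abs(q[:,1])<.004]; print(t,'peak surf',np.median(s,0),s[:,2].max(),'ends y',q[:,1].min(),q[:,1].max())
    for y in (-.03,.03): s=q[np.abs(q[:,1]-y)<.006]; print(y,np.median(s,0))
    m=(u>212)&(u<240)&(v>112)&(v<200)&(z>.15)&(z<.2); q=(P[m]-D)@Rz(-.38); A=np.c_[q[:,:2],np.ones(len(q))];print('roof slope',np.linalg.lstsq(A,q[:,2],rcond=None)[0],len(q))
a=cv2.imread('pics/w13.png').astype(int);b=cv2.imread('pics/w14.png').astype(int);print('diff lantern',np.abs(a-b)[90:215,180:300].mean(), 'bg',np.abs(a-b)[220:330,20:150].mean())
a=cv2.imread('pics/top0.png')[:,:,:];b=cv2.imread('pics/t14.png')
for n,(x0,y0,x1,y1) in dict(tin=(128,185,170,222),jar=(172,180,212,218),mill=(385,215,425,245),tumbler=(390,175,425,210),bottle=(315,100,355,160),g1=(280,105,310,150),g2=(362,138,400,175)).items():
    T=a[y0:y1,x0:x1]; S=b[y0-8:y1+8,x0-8:x1+8]; _,mx,_,loc=cv2.minMaxLoc(cv2.matchTemplate(S,T,cv2.TM_CCOEFF_NORMED)); print(n,loc[0]-8,loc[1]-8,round(mx,3))
close_job()
```

```text
w13 peak surf [-0.0017  0.0013  0.0123] 0.013981495095956892 ends y -0.052538823970264846 0.05426442402229154
-0.03 [-0.0019 -0.0299 -0.0001]
0.03 [-0.0024  0.0304 -0.0012]
roof slope [-0.0006 -0.0195 -0.0613] 2342
w14 peak surf [-0.0016  0.0012  0.0122] 0.014240499182748056 ends y -0.05316492281458053 0.05439180260615321
-0.03 [-0.0018 -0.0299  0.    ]
0.03 [-0.0024  0.03   -0.0012]
roof slope [-0.0013 -0.019  -0.0613] 2340
diff lantern 5.994533333333333 bg 3.3325874125874124
tin 0 0 1.0
jar 0 0 0.866
mill 0 0 0.847
tumbler 0 0 0.641
bottle 0 0 0.792
g1 0 0 0.65
g2 1 0 0.643
the job is handed in; nothing more can be done
```

The lantern is hanging by its notch in the dip of the stand's hook, and I handed the job in at about 17.8 s of the 64 s allowed. I gripped the handle beside the notch with the tool leaned back 35°. I lifted the lantern about 60 mm, drew it out over the rail, carried it to the stand and passed the handle over the hook's ball. Then I lowered it until the hook took its weight, let go and backed clear.

**Last checks:**
- **Position:** the handle's peak is about 2 mm from the dip horizontally and about 9 mm above it, as expected.
- **Upright and still:** the roof is within about 0.02 rad of level. The two measurements, over a second apart, agree to within 0.3 mm.
- **Released:** the gripper is well clear, with contact force near zero.
- **Other objects:** the jar, tin, mill, tumbler, bottle and wine glass 1 match their starting picture with no shift.

**Uncertain or disagreeing:**
- **Weak image matches:** the tumbler and both wine glasses matched only weakly (about 0.65), probably because of moving shadows and glass. Wine glass 2 came out one pixel off, about 3 mm. Nothing was seen to touch any of them.
- **Gripper opening:** it read about 6.6–7 mm on the 10 mm bar, but the grip never slipped.
- **Lantern picture:** it differed slightly more between the last two pictures than the background did (6.0 against 3.3). The measured positions show no movement.

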